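# Shim a battery cell tight in its compression jig and hold it closed

## Robot

A 6-joint arm with a two-finger parallel gripper is mounted at the origin on the work surface. World frame = base frame: x ahead of the robot, y to its left, z up, the work surface at z = 0. Lengths are in m, angles in rad, forces in N, time in s.
With the tool pointing down it reaches from about 0.25 to 0.775 m from the base axis. Payload 4 kg.
Tool frame: the origin (TCP) lies at the centre of the arm's flange, where the gripper is bolted on; the fingertips stand 199 mm ahead of it and the grasp point (between the pads) lies 180 mm ahead of it; z points along the fingers, y is the line along which they close (so a half turn about z gives the same grasp; the last joint's range is limited). The gripper opens to 94 mm and grips with 3 to 60 N. Pads are 16 mm wide; open, the fingers measure 119 mm over their backs; the gripper's body (75 mm by 177 mm) begins 78 mm behind the grasp point.
Start: joints at [1.146, 0.087, 1.371, -0, 1.684, -0.103], TCP at [0.174, 0.522, 0.405] pointing down, gripper open.
Joint ranges: [-3.1, 3.1], [-0.76, 2.03], [0.27, 2.55], [-1.08, 4.22], [0.17, 2.65], [-2.57, 2.57]. Speed limits (rad/s): [2.79, 2.79, 3.14, 3.14, 3.14, 3.14].

## Interface

Orientations are given as a rotation vector (axis times angle).
In Python, from station import r gives the robot as it stands.
- The arm moves only by the tool arm_command, never from a script. Its argument "moves" is a list of rows, each an object with "slide": the shift along the tool's x, y, z in mm, a list of three; "turn": the turn about the tool's z in degrees. In form: [{"slide": [x, y, z], "turn": turn}, ...]. A call has 1 to 10 rows; each row shifts and turns the commanded pose from where the row before left it, along the tool's axes as they then stand; what a row does not reach is not made up. A row lasts 1/10 s, in which the tool goes at most 50 mm and 8.59 degrees, less where a joint would pass 70% of its speed; a pose out of reach is approached as far as the arm can. A call is refused whole if a number of a shift passes 50 or a number of a turn 8.59, either way. A call with a gripper value outside its range is refused whole. "claw" is the opening, from 0 (shut) to 1 (fully open), set as the call begins (left out, the last holds). The fingers move at their own pace and stop on an object; "squeeze" is the grip in N (left out, the last holds). Time passes only in rows, so rows that do not move let the fingers close. It gives the time, the measured TCP pose, the force, the opening and the grip force at its end, in the units of the state.
- r.read_state(): the state, without advancing time (a new reading comes with each control period).
- r.capture(name): name is "scene" or "top"; returns a dict with "color" (420x560x3 uint8, blue, green, red), "z_map" (420x560 float32, m along the optical axis (not along the pixel's ray), 0 where there is no reading), "mtx" (3x3 intrinsics, pixels), "view" (4x4, takes a point from world to camera coordinates). Camera axes: x right, y down, z forward; pixel columns grow to the right and rows downward; lengths in m; the calibration is good to about 2 mm. A picture is of the moment at which its call begins.
- r.close_job(): hands the job in; it is judged then, once.
The state is a dict: "t": time; "joint_positions": joint angles; "joint_vel": joint speeds; "joint_torque": joint torques, N m; "position": TCP position; "tcp_rot": TCP orientation; "contact_force": force on the tool from outside, world axes, zero at the start; "moment": the same for the moment, N m; "gripper_width": finger opening in m; "grasp_force": force on a finger pad.
Only numpy, scipy, OpenCV 4.12 (cv2) and the standard library are available. Lean on these libraries where they do the work, as an engineer would, in place of code of your own. Each camera call takes 0.05 s, during which the arm holds its last target. There are 200 camera calls.

## Task

The blue battery cell in the aluminium compression jig has slack in front of it. Take shims one at a time from the white rack and stand them upright side by side in the channel between the cell and the orange sprung pad, using as many as it takes (two or more) so that, when the red-handled carriage is slid all the way to its stop, the pad is clearly pushed back by the stack but not bottomed out; leave the spare shims standing in the rack and the other things on the bench where they are. Finish while holding the carriage fully home against its stop, touching none of the shims, because its return spring opens it again if you let go.

Things in the scene. Friction and masses are not known exactly. Their poses are not given: they have to be found in the camera images.
- jig: Compression jig, fixed to the bench: aluminium base 220 (x) x 90 (y) x 10 mm with a channel along its x. Origin: underside centre. Its +x is the direction in which the carriage closes, towards the cell; z up. The channel floor is 10 mm above the bench; two low side walls (tops 18 mm above the bench) leave it 48 mm wide in y, centred on y = 0. The jig lies crosswise, +x within about 0.3 rad of the world's +y (to the robot's left).
- cell: Blue battery cell 26 x 44 x 25 mm with a grey backstop behind it, bolted immovably in the channel at a place that differs each time; top 38 mm above the bench. Origin: on the channel floor under the middle of its pressed face; axes as the jig's.
- cell_face (a point): Middle of the cell's face that looks to the jig's -x, towards the pad, 23 mm above the bench; axes as the jig's.
- pad_face (a point): Middle of the orange pad's front face (42 mm wide, from 12 to 34 mm above the bench), 23 mm above the bench; axes as the jig's. With the carriage open and the pad at rest it is at jig x = -42 mm; at the stop, with the pad at rest, at x = +20 mm. The slack left at the stop (pad at rest to cell face) is 12 to 30 mm, to be filled with 12 mm shims: the pad is then pushed back by (number of shims x 12 mm - slack).
- carriage (a joint): Travel of the grey carriage with its red handle along the jig's +x, m: 0 fully open (start), 0.062 at its stop. A return spring pushes it open with 2.5 N at 0 and 5.6 N at the stop; it springs open if let go.
- pad (a joint): How far the orange pad is pushed back into the carriage against its spring, m: 0 at rest, 0.020 bottomed out. Spring force 1 N at 0 plus 0.35 N per mm, felt on the handle together with the return spring.
- handle (a point): Middle of the grip zone of the red upright handle on the carriage: a post 16 mm (jig x) x 30 mm (jig y), free from 41 to 89 mm above the bench, this point 72 mm above the bench; on the jig's y = 0, 46 mm behind the pad's rest face. It can be pinched across its 30 mm width from above or pushed from behind.
- rack: White fixed rack, base 150 (x) x 64 (y) x 12 mm, origin underside centre, z up. Four slots 16 mm wide and 8 mm deep cross it, at x = -51, -17, 17, 51 mm, one shim standing in each; its x is within about 0.4 rad of the world's +y.
- shim_a: Brass-coloured shim plate (one of four alike), 12 mm thick (x) x 40 mm wide (y) x 56 mm high (z), about 90 g (65 to 125), standing upright in the rack, its underside 12 mm above the bench. Origin: centre of its underside. Pinch it from above across its 40 mm width, near the top; neighbours stand 34 mm apart. In the channel it stands with its x along the jig's x.
- shim_b: Brass-coloured shim plate (one of four alike), 12 mm thick (x) x 40 mm wide (y) x 56 mm high (z), about 90 g (65 to 125), standing upright in the rack, its underside 12 mm above the bench. Origin: centre of its underside. Pinch it from above across its 40 mm width, near the top; neighbours stand 34 mm apart. In the channel it stands with its x along the jig's x.
- shim_c: Brass-coloured shim plate (one of four alike), 12 mm thick (x) x 40 mm wide (y) x 56 mm high (z), about 90 g (65 to 125), standing upright in the rack, its underside 12 mm above the bench. Origin: centre of its underside. Pinch it from above across its 40 mm width, near the top; neighbours stand 34 mm apart. In the channel it stands with its x along the jig's x.
- shim_d: Brass-coloured shim plate (one of four alike), 12 mm thick (x) x 40 mm wide (y) x 56 mm high (z), about 90 g (65 to 125), standing upright in the rack, its underside 12 mm above the bench. Origin: centre of its underside. Pinch it from above across its 40 mm width, near the top; neighbours stand 34 mm apart. In the channel it stands with its x along the jig's x.
- beaker: Glass beaker 66 mm wide, 85 mm high, origin underside centre; leave alone.
- amber_bottle: Amber bottle 60 mm wide, 130 mm high, origin underside centre; leave alone.
- spare_cell: Spare blue cell lying on the bench, 100 x 44 x 26 mm, origin underside centre; leave alone.
- vial: Small glass jar 26 mm wide, 50 mm high, origin underside centre; leave alone.
- screwdriver: Screwdriver lying on the bench near the robot; leave alone.
- dish: White dish 80 mm wide, 20 mm high, origin underside centre; leave alone.
Not all that is in view belongs to the job. Leave any green or purple look-alike of the shim_b alone.

How it is judged:
On the way, in this order (a step that is already met when the one before it is completed fails the run):
1. a first shim stands upright in the channel between cell and pad (((x of shim_a in the frame of jig above -0.045 m and x of shim_a in the frame of cell_face below 0 m and y of shim_a in the frame of jig between -0.008 and 0.008 m and z of shim_a in the frame of jig between 0.006 and 0.014 m and angle between shim_a's own z axis and vertical below 0.15 rad and angle between the x axis of shim_a and the x axis of jig, either way round below 0.15 rad) or (x of shim_b in the frame of jig above -0.045 m and x of shim_b in the frame of cell_face below 0 m and y of shim_b in the frame of jig between -0.008 and 0.008 m and z of shim_b in the frame of jig between 0.006 and 0.014 m and angle between shim_b's own z axis and vertical below 0.15 rad and angle between the x axis of shim_b and the x axis of jig, either way round below 0.15 rad) or (x of shim_c in the frame of jig above -0.045 m and x of shim_c in the frame of cell_face below 0 m and y of shim_c in the frame of jig between -0.008 and 0.008 m and z of shim_c in the frame of jig between 0.006 and 0.014 m and angle between shim_c's own z axis and vertical below 0.15 rad and angle between the x axis of shim_c and the x axis of jig, either way round below 0.15 rad) or (x of shim_d in the frame of jig above -0.045 m and x of shim_d in the frame of cell_face below 0 m and y of shim_d in the frame of jig between -0.008 and 0.008 m and z of shim_d in the frame of jig between 0.006 and 0.014 m and angle between shim_d's own z axis and vertical below 0.15 rad and angle between the x axis of shim_d and the x axis of jig, either way round below 0.15 rad))), for 0.2 s.
2. at least two shims stand upright in the channel between cell and pad ((((x of shim_a in the frame of jig above -0.045 m and x of shim_a in the frame of cell_face below 0 m and y of shim_a in the frame of jig between -0.008 and 0.008 m and z of shim_a in the frame of jig between 0.006 and 0.014 m and angle between shim_a's own z axis and vertical below 0.15 rad and angle between the x axis of shim_a and the x axis of jig, either way round below 0.15 rad) and (x of shim_b in the frame of jig above -0.045 m and x of shim_b in the frame of cell_face below 0 m and y of shim_b in the frame of jig between -0.008 and 0.008 m and z of shim_b in the frame of jig between 0.006 and 0.014 m and angle between shim_b's own z axis and vertical below 0.15 rad and angle between the x axis of shim_b and the x axis of jig, either way round below 0.15 rad)) or ((x of shim_a in the frame of jig above -0.045 m and x of shim_a in the frame of cell_face below 0 m and y of shim_a in the frame of jig between -0.008 and 0.008 m and z of shim_a in the frame of jig between 0.006 and 0.014 m and angle between shim_a's own z axis and vertical below 0.15 rad and angle between the x axis of shim_a and the x axis of jig, either way round below 0.15 rad) and (x of shim_c in the frame of jig above -0.045 m and x of shim_c in the frame of cell_face below 0 m and y of shim_c in the frame of jig between -0.008 and 0.008 m and z of shim_c in the frame of jig between 0.006 and 0.014 m and angle between shim_c's own z axis and vertical below 0.15 rad and angle between the x axis of shim_c and the x axis of jig, either way round below 0.15 rad)) or ((x of shim_a in the frame of jig above -0.045 m and x of shim_a in the frame of cell_face below 0 m and y of shim_a in the frame of jig between -0.008 and 0.008 m and z of shim_a in the frame of jig between 0.006 and 0.014 m and angle between shim_a's own z axis and vertical below 0.15 rad and angle between the x axis of shim_a and the x axis of jig, either way round below 0.15 rad) and (x of shim_d in the frame of jig above -0.045 m and x of shim_d in the frame of cell_face below 0 m and y of shim_d in the frame of jig between -0.008 and 0.008 m and z of shim_d in the frame of jig between 0.006 and 0.014 m and angle between shim_d's own z axis and vertical below 0.15 rad and angle between the x axis of shim_d and the x axis of jig, either way round below 0.15 rad)) or ((x of shim_b in the frame of jig above -0.045 m and x of shim_b in the frame of cell_face below 0 m and y of shim_b in the frame of jig between -0.008 and 0.008 m and z of shim_b in the frame of jig between 0.006 and 0.014 m and angle between shim_b's own z axis and vertical below 0.15 rad and angle between the x axis of shim_b and the x axis of jig, either way round below 0.15 rad) and (x of shim_c in the frame of jig above -0.045 m and x of shim_c in the frame of cell_face below 0 m and y of shim_c in the frame of jig between -0.008 and 0.008 m and z of shim_c in the frame of jig between 0.006 and 0.014 m and angle between shim_c's own z axis and vertical below 0.15 rad and angle between the x axis of shim_c and the x axis of jig, either way round below 0.15 rad)) or ((x of shim_b in the frame of jig above -0.045 m and x of shim_b in the frame of cell_face below 0 m and y of shim_b in the frame of jig between -0.008 and 0.008 m and z of shim_b in the frame of jig between 0.006 and 0.014 m and angle between shim_b's own z axis and vertical below 0.15 rad and angle between the x axis of shim_b and the x axis of jig, either way round below 0.15 rad) and (x of shim_d in the frame of jig above -0.045 m and x of shim_d in the frame of cell_face below 0 m and y of shim_d in the frame of jig between -0.008 and 0.008 m and z of shim_d in the frame of jig between 0.006 and 0.014 m and angle between shim_d's own z axis and vertical below 0.15 rad and angle between the x axis of shim_d and the x axis of jig, either way round below 0.15 rad)) or ((x of shim_c in the frame of jig above -0.045 m and x of shim_c in the frame of cell_face below 0 m and y of shim_c in the frame of jig between -0.008 and 0.008 m and z of shim_c in the frame of jig between 0.006 and 0.014 m and angle between shim_c's own z axis and vertical below 0.15 rad and angle between the x axis of shim_c and the x axis of jig, either way round below 0.15 rad) and (x of shim_d in the frame of jig above -0.045 m and x of shim_d in the frame of cell_face below 0 m and y of shim_d in the frame of jig between -0.008 and 0.008 m and z of shim_d in the frame of jig between 0.006 and 0.014 m and angle between shim_d's own z axis and vertical below 0.15 rad and angle between the x axis of shim_d and the x axis of jig, either way round below 0.15 rad)))), for 0.2 s.
3. the carriage is pushed fully home (value of joint carriage above 0.0595 m), for 0.2 s.
At the end, for the whole second after the job is handed in: Robot holds the carriage within 2.5 mm of its stop; pad pushed back 1.5 to 18 mm by shims bearing on the cell; every shim is at rest, untouched, upright and square (0.15 rad), either on the channel floor within 8 mm of its middle line or in the rack within 20 mm of its start (value of joint carriage above 0.0595 m and value of joint pad between 0.0015 and 0.018 m and (contact force between cell and shim_a above 0.6 N or contact force between cell and shim_b above 0.6 N or contact force between cell and shim_c above 0.6 N or contact force between cell and shim_d above 0.6 N) and contact force between any of the fingers, the arm and jig above 0.8 N and ((x of shim_a in the frame of jig above -0.045 m and x of shim_a in the frame of cell_face below 0 m and y of shim_a in the frame of jig between -0.008 and 0.008 m and z of shim_a in the frame of jig between 0.006 and 0.014 m and angle between shim_a's own z axis and vertical below 0.15 rad and angle between the x axis of shim_a and the x axis of jig, either way round below 0.15 rad) or (distance of shim_a from where it was at the start of the episode below 0.02 m and angle between shim_a's own z axis and vertical below 0.15 rad)) and ((x of shim_b in the frame of jig above -0.045 m and x of shim_b in the frame of cell_face below 0 m and y of shim_b in the frame of jig between -0.008 and 0.008 m and z of shim_b in the frame of jig between 0.006 and 0.014 m and angle between shim_b's own z axis and vertical below 0.15 rad and angle between the x axis of shim_b and the x axis of jig, either way round below 0.15 rad) or (distance of shim_b from where it was at the start of the episode below 0.02 m and angle between shim_b's own z axis and vertical below 0.15 rad)) and ((x of shim_c in the frame of jig above -0.045 m and x of shim_c in the frame of cell_face below 0 m and y of shim_c in the frame of jig between -0.008 and 0.008 m and z of shim_c in the frame of jig between 0.006 and 0.014 m and angle between shim_c's own z axis and vertical below 0.15 rad and angle between the x axis of shim_c and the x axis of jig, either way round below 0.15 rad) or (distance of shim_c from where it was at the start of the episode below 0.02 m and angle between shim_c's own z axis and vertical below 0.15 rad)) and ((x of shim_d in the frame of jig above -0.045 m and x of shim_d in the frame of cell_face below 0 m and y of shim_d in the frame of jig between -0.008 and 0.008 m and z of shim_d in the frame of jig between 0.006 and 0.014 m and angle between shim_d's own z axis and vertical below 0.15 rad and angle between the x axis of shim_d and the x axis of jig, either way round below 0.15 rad) or (distance of shim_d from where it was at the start of the episode below 0.02 m and angle between shim_d's own z axis and vertical below 0.15 rad)) and not (contact force between the fingers and shim_a above 0.3 N) and not (contact force between the fingers and shim_b above 0.3 N) and not (contact force between the fingers and shim_c above 0.3 N) and not (contact force between the fingers and shim_d above 0.3 N) and linear speed of each of shim_a, shim_b, shim_c, shim_d below 0.02 m/s); the arm keeps its last pose, push and grip.
It fails at once if one of the other things on the bench is shoved more than 30 mm (distance of any of beaker, amber_bottle, spare_cell, vial, screwdriver, dish from where it was at the start of the episode above 0.03 m).
It fails at once if a beaker, bottle, vial or dish is tipped (angle between any of beaker, amber_bottle, vial, dish's own z axis and vertical above 0.5 rad).
It also fails if it takes over 72 s, if anything falls off the work surface, if the arm or the gripper's body presses on something with over 40 N, if the wrist force passes 120 N, or if a joint passes its speed limit or range.

## Working session

There is one attempt and no reset: what is moved stays moved. The work goes in short steps, Python scripts to look and compute and a tool call to move; the robot and the scene stay as the last step left them, time stands still between calls to the robot, and variables do not carry over. Pictures are saved under pics/ and viewed, at most 10 in all, crops included, and the job is handed in when it is done.

Besides the shell and the picture viewer there is one more tool, called after "Emit:" as name(argument=value, ...) on one line, values as JSON. arm_command: Moves the arm, as the interface text tells. Its arguments: {"type":"object","properties":{"moves":{"type":"array"},"claw":{"type":"number"},"squeeze":{"type":"number"}},"required":["moves"]}

```bash
mkdir -p pics; ls; python3 - <<'E'
from station import r
import cv2,numpy as np
s=r.read_state(); print(s)
for n in("scene","top"):
    c=r.capture(n); cv2.imwrite(f"pics/{n}0.png",c["color"]); np.savez(f"{n}0.npz",**c); print(n,c["mtx"],c["view"])
E
```

```text
pics
{'t': 0.0, 'joint_positions': array([ 1.14591635e+00,  8.79345910e-02,  1.37222532e+00, -3.75452270e-05,
        1.68358996e+00, -1.03110220e-01]), 'joint_vel': array([-0.00064765, -0.00049042,  0.00050542,  0.00122069,  0.00043903,
       -0.00057477]), 'joint_torque': array([ 1.88344333e-03, -3.40193582e+01, -3.02421927e+01,  7.19947717e-02,
        3.31548590e-02, -1.75135842e-04]), 'position': array([0.17390389, 0.52166466, 0.40352955]), 'tcp_rot': array([-0.50317894, -3.10049904,  0.0032859 ]), 'contact_force': array([ 0.57926566, -0.06457846,  0.05821064]), 'moment': array([-0.02589172,  0.04720356, -0.08678518]), 'grasp_force': 0.0, 'gripper_width': 0.09433701824817409}
scene [[442.23020356   0.         286.27021924]
 [  0.         442.23020356 209.47230429]
 [  0.           0.           1.        ]] [[ 0.35110332  0.93619249 -0.01643422 -0.17015019]
 [ 0.64259691 -0.25368678 -0.72298841 -0.29019117]
 [-0.68102546  0.24328305 -0.69066467  1.49595779]
 [ 0.          0.          0.          1.        ]]
top [[406.31960488   0.         277.83769392]
 [  0.         406.31960488 209.31449575]
 [  0.           0.           1.        ]] [[ 0.02043131 -0.99914139 -0.03604225  0.00655207]
 [-0.98312463 -0.01352271 -0.18243658  0.53283789]
 [ 0.18179255  0.03916144 -0.98255679  0.91217906]
 [ 0.          0.          0.          1.        ]]
```

View pics/scene0.png

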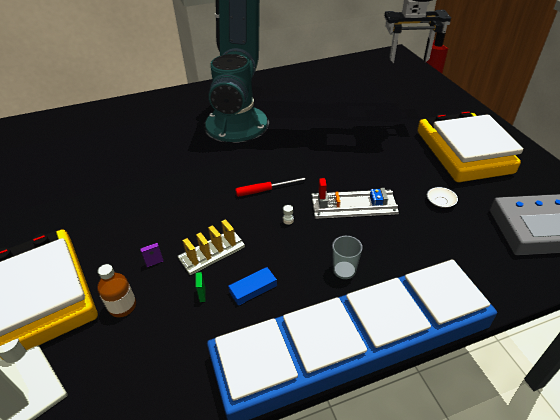

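View pics/top0.png

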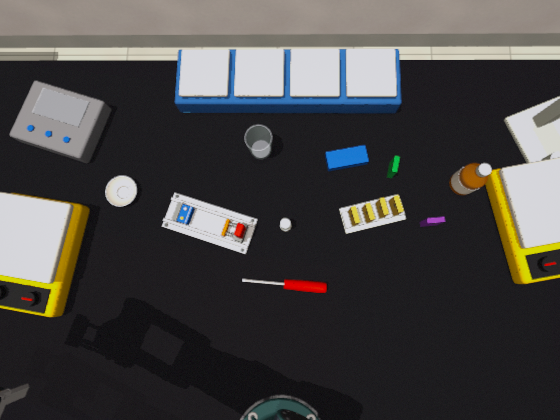

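```bash
cat > h.py <<'E'
import cv2,numpy as np
def load(n): return dict(np.load(n))
def ray(c,uv,z):
    uv=np.atleast_2d(np.asarray(uv,float)); R=c["view"][:3,:3]; t=c["view"][:3,3]; C=-R.T@t
    d=(np.linalg.inv(c["mtx"])@np.c_[uv,np.ones(len(uv))].T).T@R
    return C+d*((z-C[2])/d[:,2])[:,None]
def cloud(c):
    h,w=c["z_map"].shape; u,v=np.meshgrid(np.arange(w),np.arange(h)); z=c["z_map"]
    p=np.stack([(u-c["mtx"][0,2])*z/c["mtx"][0,0],(v-c["mtx"][1,2])*z/c["mtx"][1,1],z],-1)
    return (p-c["view"][:3,3])@c["view"][:3,:3]
def hsv(c): return cv2.cvtColor(c["color"],cv2.COLOR_BGR2HSV)
def blobs(c,lo,hi,amin,box):
    m=cv2.inRange(hsv(c),np.array(lo),np.array(hi)); x0,y0,x1,y1=box; k=np.zeros_like(m); k[y0:y1,x0:x1]=m[y0:y1,x0:x1]
    n,l,s,ce=cv2.connectedComponentsWithStats(k); return [(l==i) for i in range(1,n) if s[i,4]>=amin]
E
python3 - <<'E'
from h import *
t=load("top0.npz"); s=load("scene0.npz")
a=cv2.resize(t["color"][185:260,155:265],None,fx=7,fy=7,interpolation=cv2.INTER_CUBIC)
b=cv2.resize(t["color"][190:240,330:415],None,fx=7,fy=7,interpolation=cv2.INTER_CUBIC)
a=cv2.resize(a,None,fx=.7,fy=.7)
im=np.zeros((600,800,3),np.uint8); im[:a.shape[0],:a.shape[1]]=a; b=cv2.resize(b,None,fx=.6,fy=.6); 
im[370:370+b.shape[0],:b.shape[1]]=b
d=cv2.resize(s["color"][170:275,175:255],None,fx=2.6,fy=2.6,interpolation=cv2.INTER_CUBIC); im[:d.shape[0],560:560+d.shape[1]]=d
e=cv2.resize(s["color"][170:225,305:405],None,fx=4,fy=4,interpolation=cv2.INTER_CUBIC); im[370:590,380:780]=e
cv2.imwrite("pics/crop1.png",im)
P=cloud(t)
for nm,box in(("jig",(155,185,265,260)),("rack",(330,190,415,240))):
    x0,y0,x1,y1=box; sub=P[y0:y1,x0:x1]; c=t["color"][y0:y1,x0:x1]
    lo=sub[...,2]; m=(c.min(-1)>70)
    print(nm,np.percentile(lo[m],[5,25,50,75,95]))
    mask=(sub[...,2]>0.005)&(sub[...,2]<.14)
    k=np.argwhere(mask); pts=sub[mask][:,:2].astype(np.float32)
    print(cv2.minAreaRect(pts))
for n,c,bx in(("top",t,(330,190,415,240)),("scene",s,(170,210,255,275))):
    for m in blobs(c,(18,100,60),(35,255,255),10,bx):
        Q=cloud(c)[m]; q=Q[Q[:,2]>.062]; print(n,m.sum(),np.argwhere(m).mean(0)[::-1],Q[:,2].max(),len(q),q.mean(0) if len(q) else 0)
for nm,lo,hi in(("blue",(100,150,50),(125,255,255)),("orange",(5,150,80),(20,255,255)),("red",(0,180,60),(4,255,255))):
  for n,c,bx in(("top",t,(155,185,265,260)),("scene",s,(305,170,405,225))):
    for m in blobs(c,lo,hi,5,bx):
        Q=cloud(c)[m]; h=np.percentile(Q[:,2],90); q=Q[Q[:,2]>h-.006]; print(nm,n,m.sum(),np.argwhere(m).mean(0)[::-1],h,q.mean(0),q.min(0),q.max(0))
E
```

```text
jig [0.00711774 0.01000529 0.01179324 0.01746462 0.03802589]
((0.5114153623580933, 0.19453521072864532), (0.18347182869911194, 0.2599722743034363), 3.19712495803833)
rack [0.00452194 0.01242073 0.01531127 0.021556   0.06885208]
((0.5328180193901062, -0.22025832533836365), (0.11943377554416656, 0.17560389637947083), 0.45635879039764404)
top 189 [395.7989418  205.03174603] 0.07327517239141294 101 [ 0.54607473 -0.25982212  0.06819256]
top 177 [381.83050847 207.14124294] 0.993713002297113 102 [ 0.53631091 -0.22321778  0.08658373]
top 158 [368.06329114 212.51265823] 0.993713002297113 100 [ 0.52513521 -0.19355794  0.07773337]
top 146 [353.74657534 215.60958904] 0.07294207676626835 96 [ 0.51876249 -0.16203404  0.06877006]
scene 224 [228.32589286 232.11607143] 0.07290840490270004 77 [ 0.52402172 -0.16245421  0.06753491]
scene 229 [215.6419214  238.08733624] 0.07252442496766007 78 [ 0.53079099 -0.19647986  0.06741204]
scene 215 [203.6        245.26046512] 0.8206040499714682 81 [ 0.55300712 -0.22903922  0.07694768]
scene 223 [190.2690583  251.13004484] 0.8206040499714682 84 [ 0.55735355 -0.261
[... 497 characters left out ...]
59 0.25952364 0.82060405]
orange top 41 [225.82926829 227.        ] 0.03692163676534448 [0.49048051 0.14120342 0.03523395] [0.47109284 0.13514671 0.03115739] [0.50999192 0.14846166 0.04041836]
orange scene 47 [337.14893617 198.36170213] 0.035034483861801684 [0.52066495 0.1270585  0.05955597] [ 0.47394136 -0.2782655   0.0302896 ] [1.26500159 0.15007743 0.82060405]
red top 109 [239.49541284 230.        ] 0.09098372994999541 [0.47809861 0.10173545 0.08928838] [0.46307764 0.09195662 0.08519195] [0.49280647 0.11149354 0.09251842]
red scene 132 [322.03787879 187.49242424] 0.09030558040468288 [0.51164189 0.08746967 0.11669693] [ 0.46451915 -0.2782655   0.0851847 ] [1.26500159 0.11264314 0.82060405]
```

View pics/crop1.png

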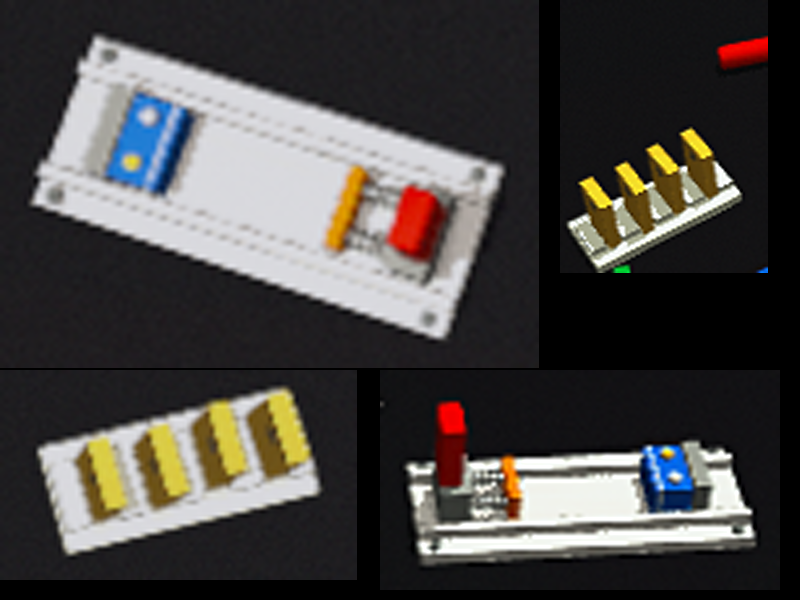

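```bash
cat > m.py <<'E'
from h import *
def rectax(p):
    (c,wh,a)=cv2.minAreaRect(p[:,:2].astype(np.float32)); b=cv2.boxPoints((c,wh,a)); e=[b[1]-b[0],b[2]-b[1]]
    e=max(e,key=np.linalg.norm); a=np.arctan2(e[1],e[0]); a=(a)%np.pi
    return np.array(c),sorted(wh),a
def big(m):
    n,l,s,_=cv2.connectedComponentsWithStats(m.astype(np.uint8)); return l==1+np.argmax(s[1:,4])
def jig(c,box):
    P=cloud(c); x0,y0,x1,y1=box; k=np.zeros(P.shape[:2],bool); k[y0:y1,x0:x1]=1
    m=big(k&(P[...,2]>.006)&(P[...,2]<.12)&(c["color"].max(-1)>60))
    p=P[m&(P[...,2]<.022)]; return p
def tops(c,lo,hi,bx,z0,z1,amin=10):
    P=cloud(c); o=[]
    for m in blobs(c,lo,hi,amin,bx):
        q=P[m]; q=q[(q[:,2]>z0)&(q[:,2]<z1)]
        if len(q)>4: o.append(q)
    return o
Y=((18,100,60),(35,255,255)); 
E
python3 - <<'E'
from m import *
t=load("top0.npz"); s=load("scene0.npz")
for n,c,jb,rb in(("top",t,(155,185,265,260),(330,190,415,240)),("scene",s,(305,170,405,225),(170,215,255,275))):
    print(n,"jig",rectax(jig(c,jb)),"rack",rectax(jig(c,rb)))
    for q in tops(c,*Y,rb,.064,.073): print(" shim",len(q),q.mean(0).round(4),rectax(q)[0],rectax(q)[1:])
    for nm,lo,hi,z0,z1 in(("blue",(100,150,50),(125,255,255),.034,.041),("orange",(5,150,80),(20,255,255),.030,.037),("red",(0,180,60),(4,255,255),.085,.094)):
        for q in tops(c,lo,hi,jb,z0,z1): print(" ",nm,len(q),q.mean(0).round(4),rectax(q))
# ray-based: pixel outline of jig in top at z .010/0
m=big((t["color"].min(-1)>70)&(np.indices((420,560))[1]<270)&(np.indices((420,560))[1]>150)&(np.indices((420,560))[0]>180)&(np.indices((420,560))[0]<262))
p=ray(t,np.argwhere(m)[:,::-1],.012); print("jig ray",rectax(p))
m=big((t["color"].min(-1)>70)&(np.indices((420,560))[1]>330)&(np.indices((420,560))[1]<415)&(np.indices((420,560))[0]>185)&(np.indices((420,560))[0]<245))
p=ray(t,np.argwhere(m)[:,::-1],.012); print("rack ray",rectax(p))
E
```

```text
top jig (array([0.50446534, 0.18712652]), [0.09015091508626938, 0.22085914015769958], np.float32(1.2706356)) rack (array([ 0.53227282, -0.21136287]), [0.06444648653268814, 0.15004542469978333], np.float32(1.8247916))
 shim 94 [ 0.5463 -0.2602  0.0685] [ 0.54623795 -0.26009518] ([0.012251724489033222, 0.0395968072116375], np.float32(0.24910633))
 shim 94 [ 0.5399 -0.2275  0.0687] [ 0.54029065 -0.22794825] ([0.012302436865866184, 0.03892156109213829], np.float32(0.24023116))
 shim 93 [ 0.5274 -0.1953  0.0686] [ 0.52745771 -0.19580701] ([0.012689082883298397, 0.038701582700014114], np.float32(0.29774278))
 shim 96 [ 0.5188 -0.162   0.0688] [ 0.51940113 -0.16198431] ([0.012231903150677681, 0.03925152122974396], np.float32(0.2553258))
  blue 89 [0.5216 0.2455 0.0363] (array([0.52258039, 0.24533297]), [0.018891572952270508, 0.04220668971538544], np.float32(2.8374696))
  blue 8 [0.5192 0.2301 0.0359] (array([0.51832497, 0.23002563]), [0.0015112669207155704, 0.04128303378820419], np.float32(2.8426387))
  orange 24 [0.4913 0.1408 0.0343] (array([0.49067765, 0.14111078]), [0.004756378475576639
[... 836 characters left out ...]
-0.26183054] ([0.01255080383270979, 0.04309702292084694], np.float32(0.2672266))
  blue 62 [0.5268 0.2428 0.0356] (array([0.52432841, 0.24225581]), [0.025045743212103844, 0.04417087882757187], np.float32(2.8421))
  orange 29 [0.495  0.141  0.0333] (array([0.49367034, 0.1424323 ]), [0.007873647846281528, 0.04231513291597366], np.float32(2.781216))
  red 51 [0.4821 0.1018 0.0891] (array([0.48245743, 0.10277823]), [0.015449577011168003, 0.03239666670560837], np.float32(2.7258785))
jig ray (array([0.50534487, 0.18681452]), [0.091900534927845, 0.22437992691993713], np.float32(1.2705803))
rack ray (array([ 0.53314543, -0.21243432]), [0.06624800711870193, 0.1525942087173462], np.float32(1.8262666))
```

Candidates (top view pixels): four brass shims in the white rack at (354,215), (368,212), (382,207) and (396,205). The green look-alike at (394,166) and the purple one at (433,221) are rejected. The crop confirms the four in the rack. The jig has its pad at (226,227) and the cell at (185,214). The cell face is at about jig x = 45 mm, so slack is about 25 mm and I need 3 shims. I'll start with the shim nearest the jig.

```bash
cat > plan.py <<'E'
import numpy as np,sys
from scipy.spatial.transform import Rotation as R
J0=np.array([.506,.187]);JA=1.269
RA=np.array([.533,-.212]);RK=1.82
def jigp(x,y=0): return J0+x*np.array([np.cos(JA),np.sin(JA)])+y*np.array([-np.sin(JA),np.cos(JA)])
def rackp(x): return RA+x*np.array([np.cos(RK),np.sin(RK)])
def plan(st,xy,z,yaw):
    M=R.from_rotvec(st["tcp_rot"]).as_matrix(); y0=np.arctan2(M[1,1],M[0,1])
    turn=-np.degrees((yaw-y0+np.pi/2)%np.pi-np.pi/2)
    M2=M@R.from_euler("z",turn,degrees=True).as_matrix()
    d=np.r_[xy,z]-st["position"]
    print("tilt",M[:,2].round(4),"turn",round(turn,2),"slide after turn",(M2.T@d*1000).round(1),"before",(M.T@d*1000).round(1))
    c={k:np.round(st[k],4) for k in("t","position","contact_force","gripper_width","grasp_force")}; print(c)
E
python3 - <<'E'
from plan import *; from station import r
st=r.read_state()
for s in(.051,.017,-.017): plan(st,rackp(s),.30,RK-np.pi/2); print(rackp(s))
E
```

```text
tilt [-8.0e-04 -1.8e-03 -1.0e+00] turn 57.28 slide after turn [-748.4  167.2  104.6] before [-545.2 -539.3  104.6]
{'t': np.float64(0.1), 'position': array([0.1739, 0.5217, 0.4036]), 'contact_force': array([-0.1561, -0.1447,  0.0859]), 'gripper_width': np.float64(0.0943), 'grasp_force': np.float64(0.0)}
[ 0.52042175 -0.16257543]
tilt [-8.0e-04 -1.8e-03 -1.0e+00] turn 57.28 slide after turn [-782.4  167.2  104.6] before [-563.5 -567.9  104.6]
{'t': np.float64(0.1), 'position': array([0.1739, 0.5217, 0.4036]), 'contact_force': array([-0.1561, -0.1447,  0.0859]), 'gripper_width': np.float64(0.0943), 'grasp_force': np.float64(0.0)}
[ 0.52880725 -0.19552514]
tilt [-8.0e-04 -1.8e-03 -1.0e+00] turn 57.28 slide after turn [-816.4  167.2  104.7] before [-581.9 -596.5  104.7]
{'t': np.float64(0.1), 'position': array([0.1739, 0.5217, 0.4036]), 'contact_force': array([-0.1561, -0.1447,  0.0859]), 'gripper_width': np.float64(0.0943), 'grasp_force': np.float64(0.0)}
[ 0.53719275 -0.22847486]
```

Emit:
arm_command(moves=[{"slide": [0, 0, 0], "turn": 8.2}, {"slide": [0, 0, 0], "turn": 8.2}, {"slide": [0, 0, 0], "turn": 8.2}, {"slide": [0, 0, 0], "turn": 8.2}, {"slide": [0, 0, 0], "turn": 8.2}, {"slide": [0, 0, 0], "turn": 8.2}, {"slide": [0, 0, 0], "turn": 8.1}, {"slide": [-40, 9, 0], "turn": 0}, {"slide": [-40, 9, 0], "turn": 0}, {"slide": [-40, 9, 0], "turn": 0}], claw=0.7, squeeze=20)

```text
t: 1.1
position: [0.2299, 0.411, 0.4039]
tcp_rot: [1.927, 2.481, -0.002]
contact_force: [-0.2, 0.1, -0.0]
gripper_width: 0.0658
grasp_force: 0.0
```

Emit:
arm_command(moves=[{"slide": [-40, 9, 0], "turn": 0}, {"slide": [-40, 9, 0], "turn": 0}, {"slide": [-40, 9, 0], "turn": 0}, {"slide": [-40, 9, 0], "turn": 0}, {"slide": [-40, 9, 0], "turn": 0}, {"slide": [-40, 9, 0], "turn": 0}, {"slide": [-40, 9, 0], "turn": 0}, {"slide": [-40, 9, 0], "turn": 0}, {"slide": [-40, 9, 0], "turn": 0}, {"slide": [-40, 9, 0], "turn": 0}])

```text
t: 2.1
position: [0.4157, 0.0449, 0.4043]
tcp_rot: [-1.929, -2.479, -0.0]
contact_force: [0.3, -0.0, 0.4]
gripper_width: 0.0659
grasp_force: 0.0
```

Emit:
arm_command(moves=[{"slide": [-40, 9, 0], "turn": 0}, {"slide": [-40, 9, 0], "turn": 0}, {"slide": [-40, 9, 10], "turn": 0}, {"slide": [-40, 9, 20], "turn": 0}, {"slide": [-40, 0, 20], "turn": 0}, {"slide": [-25, 0, 30], "turn": 0}, {"slide": [0, 0, 20], "turn": 0}, {"slide": [0, 0, 0], "turn": 0}])

```text
t: 2.9
position: [0.5047, -0.163, 0.3001]
tcp_rot: [-1.925, -2.471, 0.003]
contact_force: [0.4, 1.1, -1.1]
gripper_width: 0.0656
grasp_force: 0.0
```

```bash
python3 - <<'E'
from plan import *; from station import r
from m import *
plan(r.read_state(),rackp(.051),.242,RK-np.pi/2)
c=r.capture("top"); np.savez("top1.npz",**c); s=r.capture("scene"); np.savez("scene1.npz",**s)
a=cv2.resize(c["color"][150:260,300:430],(520,440),interpolation=cv2.INTER_CUBIC); b=cv2.resize(s["color"][140:290,170:255],None,fx=2.93,fy=2.93)[:440]
im=np.zeros((440,520+b.shape[1],3),np.uint8); im[:,:520]=a; im[:b.shape[0],520:]=b; cv2.imwrite("pics/g1.png",im)
E
```

```text
tilt [-0.0084  0.0039 -1.    ] turn -0.11 slide after turn [-3.8 15.8 57.9] before [-3.8 15.8 57.9]
{'t': np.float64(2.9), 'position': array([ 0.5047, -0.163 ,  0.3001]), 'contact_force': array([ 0.4264,  1.0906, -1.0969]), 'gripper_width': np.float64(0.0656), 'grasp_force': np.float64(0.0)}
```

View pics/g1.png

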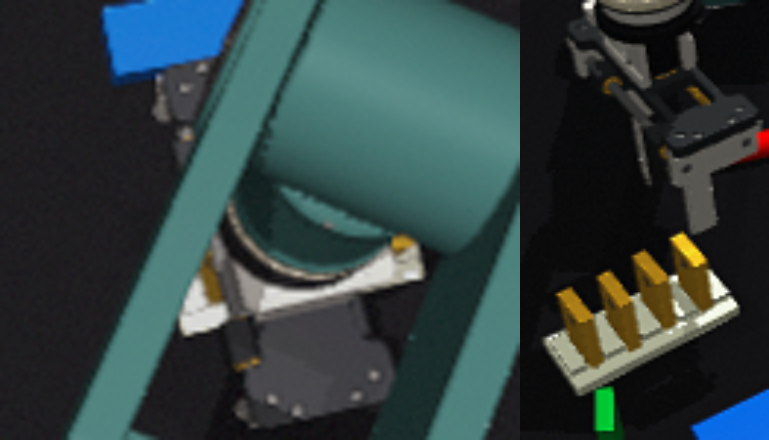

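The side crop (right) shows the gripper above the nearest shim at crop pixel (690,260), robot-side of it. It needs about 16 mm along tool y.

Emit:
arm_command(moves=[{"slide": [-2, 8, 0], "turn": 0}, {"slide": [-1.8, 7.8, 0], "turn": 0}, {"slide": [0, 0, 0], "turn": 0}, {"slide": [0, 0, 0], "turn": 0}])

```text
t: 3.4
position: [0.5225, -0.162, 0.3054]
tcp_rot: [1.927, 2.48, 0.001]
contact_force: [-0.4, -0.2, -0.4]
gripper_width: 0.066
grasp_force: 0.0
```

```bash
python3 - <<'E'
from plan import *; from station import r
from m import *
plan(r.read_state(),rackp(.051),.242,RK-np.pi/2)
s=r.capture("scene"); cv2.imwrite("pics/g2.png",cv2.resize(s["color"][140:290,150:280],None,fx=4.5,fy=3.9,interpolation=cv2.INTER_CUBIC))
E
```

```text
tilt [ 1.2e-03 -4.0e-04 -1.0e+00] turn 0.04 slide after turn [ 0.  -2.2 63.4] before [ 0.  -2.2 63.4]
{'t': np.float64(3.4), 'position': array([ 0.5225, -0.162 ,  0.3054]), 'contact_force': array([-0.4267, -0.213 , -0.4069]), 'gripper_width': np.float64(0.066), 'grasp_force': np.float64(0.0)}
```

View pics/g2.png

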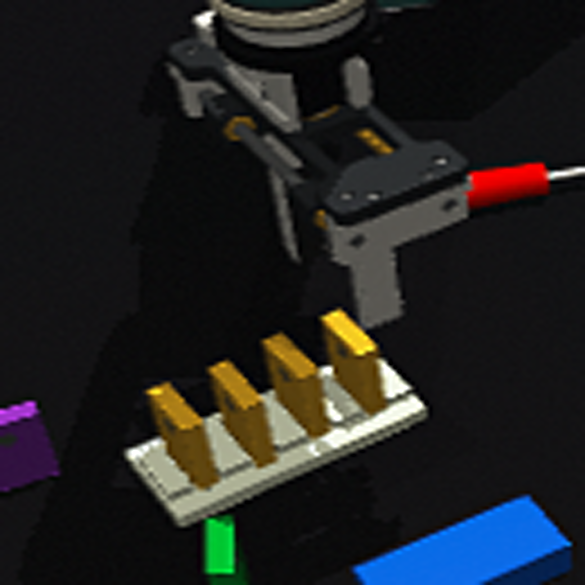

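The gripper is centred over the nearest shim, at crop pixel (350,335). The fingers straddle it, so I'll go down and grip.

Emit:
arm_command(moves=[{"slide": [0, -1, 20], "turn": 0}, {"slide": [0, -1, 20], "turn": 0}, {"slide": [0, 0, 15], "turn": 0}, {"slide": [0, 0, 8], "turn": 0}, {"slide": [0, 0, 0], "turn": 0}, {"slide": [0, 0, 0], "turn": 0}])

```text
t: 4.05
position: [0.5204, -0.1629, 0.2422]
tcp_rot: [1.928, 2.479, 0.0]
contact_force: [-0.0, 0.2, 0.7]
gripper_width: 0.0655
grasp_force: 0.0
```

Emit:
arm_command(moves=[{"slide": [0, 0, 0], "turn": 0}, {"slide": [0, 0, 0], "turn": 0}, {"slide": [0, 0, 0], "turn": 0}, {"slide": [0, 0, 0], "turn": 0}, {"slide": [0, 0, 0], "turn": 0}], claw=0.3, squeeze=20)

```text
t: 4.55
position: [0.5203, -0.1629, 0.2422]
tcp_rot: [1.928, 2.479, 0.001]
contact_force: [-1.1, 0.2, 1.0]
gripper_width: 0.0397
grasp_force: 20.0
```

Emit:
arm_command(moves=[{"slide": [0, 0, -10], "turn": 0}, {"slide": [0, 0, -20], "turn": 0}, {"slide": [0, 0, -25], "turn": 0}, {"slide": [0, 0, -30], "turn": 0}, {"slide": [0, 0, -15], "turn": 0}, {"slide": [0, 0, 0], "turn": 0}])

```text
t: 5.15
position: [0.5206, -0.1631, 0.3449]
tcp_rot: [1.925, 2.475, 0.002]
contact_force: [-0.2, 0.4, -0.6]
gripper_width: 0.04
grasp_force: 20.0
```

```bash
python3 - <<'E'
from plan import *; from station import r
from m import *
st=r.read_state(); print(st["joint_positions"].round(2))
plan(st,jigp(.035),.30,JA-np.pi/2)
plan(st,rackp(.051),.242,RK-np.pi/2)
s=r.capture("scene")
for q in tops(s,*Y,(150,170,270,290),.06,.3): print(len(q),q.mean(0).round(3),q[:,2].max())
E
```

```text
[-0.41  0.09  1.48  0.    1.56 -0.66]
tilt [ 0.0056 -0.0023 -1.    ] turn 31.55 slide after turn [ 364.9 -118.3   43.9] before [372.9  90.2  43.9]
{'t': np.float64(5.15), 'position': array([ 0.5206, -0.1631,  0.3449]), 'contact_force': array([-0.2223,  0.419 , -0.6362]), 'gripper_width': np.float64(0.04), 'grasp_force': np.float64(19.9998)}
tilt [ 0.0056 -0.0023 -1.    ] turn -0.02 slide after turn [  0.9  -0.5 102.8] before [  0.9  -0.5 102.8]
{'t': np.float64(5.15), 'position': array([ 0.5206, -0.1631,  0.3449]), 'contact_force': array([-0.2223,  0.419 , -0.6362]), 'gripper_width': np.float64(0.04), 'grasp_force': np.float64(19.9998)}
13 [ 0.57 -0.18  0.26] 0.26643380716607595
171 [ 0.526 -0.166  0.144] 0.246885860052022
85 [ 0.532 -0.197  0.067] 0.07099421522396637
88 [ 0.544 -0.229  0.067] 0.0716252880932885
90 [ 0.55  -0.261  0.067] 0.07157124555156397
```

Emit:
arm_command(moves=[{"slide": [0, 0, 0], "turn": 7.9}, {"slide": [0, 0, 0], "turn": 7.9}, {"slide": [0, 0, 0], "turn": 7.9}, {"slide": [0, 0, 0], "turn": 7.85}, {"slide": [20, -6, 0], "turn": 0}, {"slide": [40, -13, 0], "turn": 0}, {"slide": [45, -15, 0], "turn": 0}, {"slide": [45, -15, 0], "turn": 0}, {"slide": [45, -15, 0], "turn": 0}, {"slide": [45, -15, 0], "turn": 0}])

```text
t: 6.2
position: [0.5151, 0.0915, 0.3392]
tcp_rot: [-2.529, -1.861, 0.005]
contact_force: [1.1, -0.3, -0.7]
gripper_width: 0.0397
grasp_force: 20.0
```

Emit:
arm_command(moves=[{"slide": [45, -15, 0], "turn": 0}, {"slide": [40, -12, 0], "turn": 0}, {"slide": [25, -8, 0], "turn": 0}, {"slide": [14, -4, 0], "turn": 0}, {"slide": [0, 0, 15], "turn": 0}, {"slide": [0, 0, 25], "turn": 0}, {"slide": [0, 0, 0], "turn": 0}, {"slide": [0, 0, 0], "turn": 0}, {"slide": [0, 0, 0], "turn": 0}])

```text
t: 7.1
position: [0.516, 0.2189, 0.3024]
tcp_rot: [2.531, 1.86, 0.002]
contact_force: [0.4, -0.1, -0.8]
gripper_width: 0.04
grasp_force: 20.0
```

```bash
python3 - <<'E'
from plan import *; from station import r
from m import *
plan(r.read_state(),jigp(.035),.2415,JA-np.pi/2)
s=r.capture("scene"); c=r.capture("top"); np.savez("s3.npz",**s); np.savez("t3.npz",**c)
im=np.zeros((600,800,3),np.uint8); im[:,:400]=cv2.resize(c["color"][170:275,150:270],(400,600)[:2] and (400,350))[0:0].sum() if 0 else 0
a=cv2.resize(c["color"][170:275,150:270],(400,350)); b=cv2.resize(s["color"][130:230,300:410],(400,364),interpolation=cv2.INTER_CUBIC)
im[:350,:400]=a; im[:364,400:]=b; cv2.imwrite("pics/p1.png",im[:364])
E
```

```text
tilt [ 1.1e-03  2.0e-04 -1.0e+00] turn -0.08 slide after turn [ 1.6 -0.2 60.9] before [ 1.6 -0.2 60.9]
{'t': np.float64(7.1), 'position': array([0.516 , 0.2189, 0.3024]), 'contact_force': array([ 0.4347, -0.1069, -0.7588]), 'gripper_width': np.float64(0.04), 'grasp_force': np.float64(19.9999)}
```

View pics/p1.png

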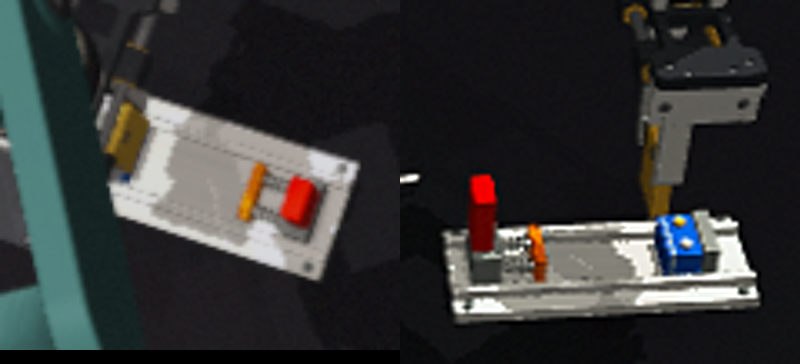

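The shim is held square between the fingers, with its bottom at scene-crop (655,213) just in front of the blue cell. I'll check the camera bias against the known tool pose, then lower.

```bash
python3 - <<'E'
from plan import *
from m import *
def J(q): d=q[:,:2]-J0; return np.c_[d@[np.cos(JA),np.sin(JA)],d@[-np.sin(JA),np.cos(JA)],q[:,2]]*1000
for n,bx in(("s3.npz",(355,150,390,192)),("t3.npz",(175,190,200,235))):
    c=load(n)
    for m in blobs(c,(15,100,50),(35,255,255),10,bx):
        q=J(cloud(c)[m]); q=q[(q[:,2]>70)&(q[:,2]<135)]; print(n,len(q),np.percentile(q,[5,50,95],axis=0).round(1))
t=load("t3.npz"); s=load("s3.npz")
for n,c,jb in(("top",t,(155,185,265,260)),("scene",s,(305,170,405,225))):
    for nm,lo,hi,z0,z1 in(("blue",(100,150,50),(125,255,255),.03,.041),("orange",(5,150,80),(17,255,255),.026,.037),("red",(0,180,60),(4,255,255),.085,.094)):
        for q in tops(c,lo,hi,jb,z0,z1): print(n,nm,len(q),np.percentile(J(q),[3,50,97],axis=0).round(1).tolist())
E
```

```text
s3.npz 97 [[ 27.7 -22.2  76.2]
 [ 28.8  -8.   91.9]
 [ 38.6  15.9 127.3]]
t3.npz 161 [[ 27.6 -18.2  79.1]
 [ 28.4  -1.1 111.3]
 [ 32.1  16.  130.4]]
top orange 37 [[-50.7, -17.8, 26.8], [-48.5, -5.4, 34.2], [-44.1, 11.8, 35.9]]
top red 81 [[-95.9, -11.8, 85.8], [-89.5, 0.8, 89.4], [-82.3, 14.8, 92.4]]
scene blue 87 [[45.1, -22.2, 32.0], [58.0, -2.5, 35.2], [70.2, 19.4, 38.4]]
scene orange 36 [[-49.9, -21.1, 27.6], [-47.1, -5.4, 33.3], [-43.6, 16.5, 36.8]]
scene red 52 [[-95.9, -15.6, 86.0], [-88.2, -3.1, 88.1], [-81.2, 15.5, 90.4]]
```

Emit:
arm_command(moves=[{"slide": [1, 0, 15], "turn": 0}, {"slide": [0, 0, 20], "turn": 0}, {"slide": [0, 0, 15], "turn": 0}, {"slide": [0, 0, 8], "turn": 0}, {"slide": [0, 0, 3], "turn": 0}, {"slide": [0, 0, 0], "turn": 0}, {"slide": [0, 0, 0], "turn": 0}])

```text
t: 7.9
position: [0.5162, 0.2208, 0.2412]
tcp_rot: [2.53, 1.862, 0.003]
contact_force: [0.3, 0.1, 0.5]
gripper_width: 0.0398
grasp_force: 20.0
```

```bash
python3 - <<'E'
from plan import *; from station import r
plan(r.read_state(),jigp(.034),.2405,JA-np.pi/2)
E
```

```text
tilt [ 1.7e-03  5.0e-04 -1.0e+00] turn 0.01 slide after turn [-1.3  0.3  0.7] before [-1.3  0.3  0.7]
{'t': np.float64(7.9), 'position': array([0.5162, 0.2208, 0.2412]), 'contact_force': array([0.2509, 0.0692, 0.4838]), 'gripper_width': np.float64(0.0398), 'grasp_force': np.float64(19.9991)}
```

Emit:
arm_command(moves=[{"slide": [0, 0, 0.8], "turn": 0}, {"slide": [0, 0, 0], "turn": 0}, {"slide": [0, 0, 0], "turn": 0}])

```text
t: 8.2
position: [0.5161, 0.2208, 0.2402]
tcp_rot: [2.53, 1.862, 0.002]
contact_force: [0.3, -0.3, 0.2]
gripper_width: 0.0397
grasp_force: 20.0
```

Emit:
arm_command(moves=[{"slide": [0, 0, 0], "turn": 0}, {"slide": [0, 0, 0], "turn": 0}, {"slide": [0, 0, 0], "turn": 0}, {"slide": [0, 0, 0], "turn": 0}, {"slide": [0, 0, -15], "turn": 0}, {"slide": [0, 0, -35], "turn": 0}, {"slide": [0, 0, -35], "turn": 0}, {"slide": [0, 0, -15], "turn": 0}, {"slide": [0, 0, 0], "turn": 0}], claw=0.65)

```text
t: 9.1
position: [0.5165, 0.2209, 0.3438]
tcp_rot: [2.528, 1.861, 0.011]
contact_force: [0.8, -0.9, 0.2]
gripper_width: 0.061
grasp_force: 0.0
```

```bash
cat > chk.py <<'E'
from plan import *; from station import r
from m import *
def J(q): d=q[:,:2]-J0; return np.c_[d@[np.cos(JA),np.sin(JA)],d@[-np.sin(JA),np.cos(JA)],q[:,2]]*1000
def chk():
    s=r.capture("scene"); np.savez("last.npz",**s)
    for m in blobs(s,(15,90,40),(36,255,255),15,(300,140,410,230)):
        q=J(cloud(s)[m]); q=q[(q[:,2]<75)&(q[:,2]>10)]
        if len(q)<6: continue
        t=q[q[:,2]>62]; print("blob",len(q),"face x",np.median(q[q[:,2]<60][:,0]).round(1) if (q[:,2]<60).any() else 0,"zmax",q[:,2].max().round(1),"top",len(t),np.percentile(t,[3,50,97],axis=0).round(1).tolist() if len(t) else 0)
E
python3 - <<'E'
from chk import *
plan(r.read_state(),rackp(.017),.30,RK-np.pi/2); chk()
s=load("last.npz"); cv2.imwrite("pics/p2.png",cv2.resize(s["color"][130:230,300:410],(550,500),interpolation=cv2.INTER_CUBIC))
E
```

```text
tilt [ 0.0071  0.0023 -1.    ] turn -31.57 slide after turn [-406.6  -91.1   43. ] before [-394.1  135.3   43. ]
{'t': np.float64(9.1), 'position': array([0.5165, 0.2209, 0.3438]), 'contact_force': array([ 0.7795, -0.8849,  0.2146]), 'gripper_width': np.float64(0.061), 'grasp_force': np.float64(0.0)}
blob 163 face x 30.7 zmax 68.9 top 52 [[30.0, -21.0, 62.6], [35.6, -1.3, 65.9], [40.8, 19.4, 68.1]]
```

View pics/p2.png

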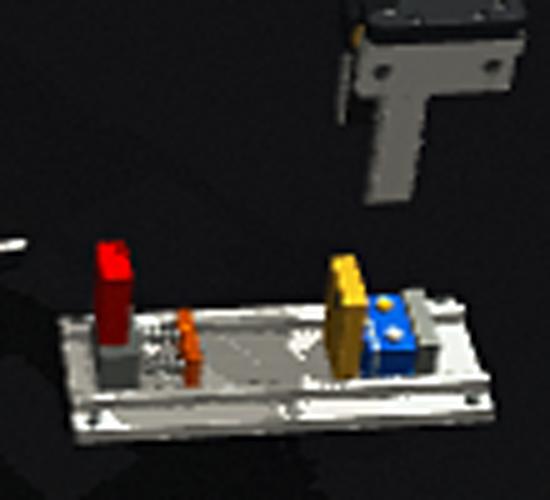

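The first shim stands upright in front of the cell at crop pixel (345,315). Next is the second shim.

Emit:
arm_command(moves=[{"slide": [0, 0, 0], "turn": -7.9}, {"slide": [0, 0, 0], "turn": -7.9}, {"slide": [0, 0, 0], "turn": -7.9}, {"slide": [0, 0, 0], "turn": -7.85}, {"slide": [-40, -9, 0], "turn": 0}, {"slide": [-45, -10, 0], "turn": 0}, {"slide": [-45, -10, 0], "turn": 0}, {"slide": [-45, -10, 0], "turn": 0}, {"slide": [-45, -10, 0], "turn": 0}, {"slide": [-45, -10, 0], "turn": 0}])

```text
t: 10.15
position: [0.5232, -0.0523, 0.3371]
tcp_rot: [-1.926, -2.477, 0.003]
contact_force: [0.1, -0.4, -0.0]
gripper_width: 0.0607
grasp_force: 0.0
```

Emit:
arm_command(moves=[{"slide": [-45, -10, 0], "turn": 0}, {"slide": [-45, -10, 0], "turn": 0}, {"slide": [-35, -8, 0], "turn": 0}, {"slide": [-16, -4, 10], "turn": 0}, {"slide": [0, 0, 20], "turn": 0}, {"slide": [0, 0, 10], "turn": 0}, {"slide": [0, 0, 0], "turn": 0}, {"slide": [0, 0, 0], "turn": 0}, {"slide": [0, 0, 0], "turn": 0}])

```text
t: 11.05
position: [0.5281, -0.1945, 0.3006]
tcp_rot: [1.926, 2.48, 0.001]
contact_force: [0.0, -0.1, 0.5]
gripper_width: 0.0612
grasp_force: 0.0
```

```bash
python3 - <<'E'
from chk import *
plan(r.read_state(),rackp(.017),.242,RK-np.pi/2)
E
```

```text
tilt [ 1.3e-03 -4.0e-04 -1.0e+00] turn 0.06 slide after turn [-1.2  0.4 58.6] before [-1.2  0.4 58.6]
{'t': np.float64(11.05), 'position': array([ 0.5281, -0.1945,  0.3006]), 'contact_force': array([ 0.0476, -0.12  ,  0.477 ]), 'gripper_width': np.float64(0.0612), 'grasp_force': np.float64(0.0)}
```

Emit:
arm_command(moves=[{"slide": [-1.2, 0.4, 15], "turn": 0}, {"slide": [0, 0, 20], "turn": 0}, {"slide": [0, 0, 15], "turn": 0}, {"slide": [0, 0, 8.5], "turn": 0}, {"slide": [0, 0, 0], "turn": 0}, {"slide": [0, 0, 0], "turn": 0}])

```text
t: 11.65
position: [0.5286, -0.1963, 0.2415]
tcp_rot: [1.928, 2.48, 0.0]
contact_force: [0.3, -0.1, -0.4]
gripper_width: 0.061
grasp_force: 0.0
```

Emit:
arm_command(moves=[{"slide": [0, 0, 0], "turn": 0}, {"slide": [0, 0, 0], "turn": 0}, {"slide": [0, 0, 0], "turn": 0}, {"slide": [0, 0, 0], "turn": 0}, {"slide": [0, 0, -10], "turn": 0}, {"slide": [0, 0, -20], "turn": 0}, {"slide": [0, 0, -25], "turn": 0}, {"slide": [0, 0, -30], "turn": 0}, {"slide": [0, 0, -15], "turn": 0}, {"slide": [0, 0, 0], "turn": 0}], claw=0.3)

```text
t: 12.65
position: [0.5289, -0.1965, 0.3447]
tcp_rot: [1.925, 2.475, 0.002]
contact_force: [0.1, 0.4, -1.0]
gripper_width: 0.0397
grasp_force: 20.0
```

Emit:
arm_command(moves=[{"slide": [0, 0, 0], "turn": 7.9}, {"slide": [0, 0, 0], "turn": 7.9}, {"slide": [0, 0, 0], "turn": 7.9}, {"slide": [0, 0, 0], "turn": 7.85}, {"slide": [20, -7, 0], "turn": 0}, {"slide": [40, -15, 0], "turn": 0}, {"slide": [45, -16, 0], "turn": 0}, {"slide": [45, -16, 0], "turn": 0}, {"slide": [45, -16, 0], "turn": 0}, {"slide": [45, -16, 0], "turn": 0}])

```text
t: 13.65
position: [0.5168, 0.0602, 0.3394]
tcp_rot: [-2.529, -1.861, 0.004]
contact_force: [0.1, -0.3, -1.0]
gripper_width: 0.0398
grasp_force: 20.0
```

Emit:
arm_command(moves=[{"slide": [45, -16, 0], "turn": 0}, {"slide": [45, -16, 0], "turn": 0}, {"slide": [30, -11, 0], "turn": 0}, {"slide": [16, -6, 0], "turn": 0}, {"slide": [0, 0, 5], "turn": 0}, {"slide": [0, 0, 5], "turn": 0}, {"slide": [0, 0, 0], "turn": 0}, {"slide": [0, 0, 0], "turn": 0}])

```text
t: 14.45
position: [0.5113, 0.2016, 0.3306]
tcp_rot: [-2.532, -1.86, 0.002]
contact_force: [0.0, -0.9, -0.5]
gripper_width: 0.04
grasp_force: 20.0
```

```bash
python3 - <<'E'
from chk import *
plan(r.read_state(),jigp(.018),.2405,JA-np.pi/2); chk()
E
```

```text
tilt [-1.4e-03 -6.0e-04 -1.0e+00] turn -0.1 slide after turn [ 2.5 -0.7 90.1] before [ 2.5 -0.7 90.1]
{'t': np.float64(14.45), 'position': array([0.5113, 0.2016, 0.3306]), 'contact_force': array([ 0.0408, -0.9348, -0.5085]), 'gripper_width': np.float64(0.04), 'grasp_force': np.float64(19.9989)}
blob 164 face x 30.9 zmax 68.2 top 55 [[29.8, -21.7, 62.9], [35.1, -2.9, 65.6], [41.3, 20.1, 68.0]]
```

Emit:
arm_command(moves=[{"slide": [1.5, -0.6, 20], "turn": 0}, {"slide": [0, 0, 25], "turn": 0}, {"slide": [0, 0, 25], "turn": 0}, {"slide": [0, 0, 12], "turn": 0}, {"slide": [0, 0, 6], "turn": 0}, {"slide": [0, 0, 2.5], "turn": 0}, {"slide": [0, 0, 0], "turn": 0}, {"slide": [0, 0, 0], "turn": 0}])

```text
t: 15.3
position: [0.5116, 0.2046, 0.2423]
tcp_rot: [2.529, 1.862, 0.004]
contact_force: [-0.1, 0.0, -1.4]
gripper_width: 0.0398
grasp_force: 20.0
```

```bash
python3 - <<'E'
from chk import *
plan(r.read_state(),jigp(.018),.2400,JA-np.pi/2); chk()
E
```

```text
tilt [ 2.5e-03  8.0e-04 -1.0e+00] turn 0.0 slide after turn [-0.5 -0.1  2.3] before [-0.5 -0.1  2.3]
{'t': np.float64(15.3), 'position': array([0.5116, 0.2046, 0.2423]), 'contact_force': array([-0.081 ,  0.048 , -1.4468]), 'gripper_width': np.float64(0.0398), 'grasp_force': np.float64(19.9989)}
blob 159 face x 21.3 zmax 69.8 top 23 [[13.6, -34.5, 62.3], [36.2, -10.0, 65.7], [41.1, 3.6, 68.7]]
```

Emit:
arm_command(moves=[{"slide": [0, 0, 2.2], "turn": 0}, {"slide": [0, 0, 0], "turn": 0}, {"slide": [0, 0, 0], "turn": 0}, {"slide": [0, 0, 0], "turn": 0}])

```text
t: 15.75
position: [0.5116, 0.2047, 0.24]
tcp_rot: [2.529, 1.862, 0.004]
contact_force: [-0.6, 0.3, 6.5]
gripper_width: 0.0398
grasp_force: 20.0
```

Emit:
arm_command(moves=[{"slide": [0, 0, 0], "turn": 0}, {"slide": [0, 0, 0], "turn": 0}, {"slide": [0, 0, 0], "turn": 0}, {"slide": [0, 0, 0], "turn": 0}, {"slide": [0, 0, -15], "turn": 0}, {"slide": [0, 0, -35], "turn": 0}, {"slide": [0, 0, -35], "turn": 0}, {"slide": [0, 0, -15], "turn": 0}, {"slide": [0, 0, 0], "turn": 0}], claw=0.65)

```text
t: 16.65
position: [0.5117, 0.2047, 0.3425]
tcp_rot: [2.528, 1.861, 0.011]
contact_force: [-0.0, -0.1, 0.2]
gripper_width: 0.0614
grasp_force: 0.0
```

```bash
python3 - <<'E'
from chk import *
plan(r.read_state(),rackp(-.017),.30,RK-np.pi/2); chk()
E
```

```text
tilt [ 0.0069  0.002  -1.    ] turn -31.56 slide after turn [-426.1  -82.4   41.7] before [-406.2  152.8   41.7]
{'t': np.float64(16.65), 'position': array([0.5117, 0.2047, 0.3425]), 'contact_force': array([-0.0216, -0.136 ,  0.1551]), 'gripper_width': np.float64(0.0614), 'grasp_force': np.float64(0.0)}
blob 312 face x 21.7 zmax 69.4 top 109 [[13.5, -22.0, 62.4], [25.4, -3.4, 65.5], [40.7, 18.4, 69.0]]
```

Both shims stand, with the top-face median at about 65.5 mm. Now the third.

Emit:
arm_command(moves=[{"slide": [0, 0, 0], "turn": -7.9}, {"slide": [0, 0, 0], "turn": -7.9}, {"slide": [0, 0, 0], "turn": -7.9}, {"slide": [0, 0, 0], "turn": -7.85}, {"slide": [-40, -8, 0], "turn": 0}, {"slide": [-45, -9, 0], "turn": 0}, {"slide": [-45, -9, 0], "turn": 0}, {"slide": [-45, -9, 0], "turn": 0}, {"slide": [-45, -9, 0], "turn": 0}, {"slide": [-45, -9, 0], "turn": 0}])

```text
t: 17.7
position: [0.5243, -0.0671, 0.3359]
tcp_rot: [-1.926, -2.477, 0.003]
contact_force: [-0.7, -0.9, -0.8]
gripper_width: 0.0612
grasp_force: 0.0
```

Emit:
arm_command(moves=[{"slide": [-45, -9, 0], "turn": 0}, {"slide": [-45, -8, 0], "turn": 0}, {"slide": [-45, -8, 0], "turn": 0}, {"slide": [-27, -4, 10], "turn": 0}, {"slide": [0, 0, 20], "turn": 0}, {"slide": [0, 0, 10], "turn": 0}, {"slide": [0, 0, 0], "turn": 0}, {"slide": [0, 0, 0], "turn": 0}, {"slide": [0, 0, 0], "turn": 0}])

```text
t: 18.6
position: [0.5371, -0.2289, 0.2995]
tcp_rot: [1.926, 2.48, 0.001]
contact_force: [0.0, 0.0, -0.2]
gripper_width: 0.0613
grasp_force: 0.0
```

```bash
python3 - <<'E'
from chk import *
plan(r.read_state(),rackp(-.017),.242,RK-np.pi/2)
s=load("last.npz")
for q in tops(s,*Y,(150,170,270,290),.06,.08): print(len(q),q.mean(0).round(4))
E
```

```text
tilt [ 1.2e-03 -5.0e-04 -1.0e+00] turn 0.05 slide after turn [ 0.4  0.1 57.5] before [ 0.4  0.1 57.5]
{'t': np.float64(18.6), 'position': array([ 0.5371, -0.2289,  0.2995]), 'contact_force': array([ 0.0306,  0.0121, -0.1638]), 'gripper_width': np.float64(0.0613), 'grasp_force': np.float64(0.0)}
84 [ 0.5441 -0.2287  0.0673]
91 [ 0.5495 -0.2616  0.0672]
```

Emit:
arm_command(moves=[{"slide": [0, 0, 15], "turn": 0}, {"slide": [0, 0, 20], "turn": 0}, {"slide": [0, 0, 15], "turn": 0}, {"slide": [0, 0, 7.5], "turn": 0}, {"slide": [0, 0, 0], "turn": 0}, {"slide": [0, 0, 0], "turn": 0}])

```text
t: 19.2
position: [0.537, -0.2296, 0.2414]
tcp_rot: [1.928, 2.48, 0.0]
contact_force: [0.4, 0.6, -0.3]
gripper_width: 0.061
grasp_force: 0.0
```

Emit:
arm_command(moves=[{"slide": [0, 0, 0], "turn": 0}, {"slide": [0, 0, 0], "turn": 0}, {"slide": [0, 0, 0], "turn": 0}, {"slide": [0, 0, 0], "turn": 0}, {"slide": [0, 0, -10], "turn": 0}, {"slide": [0, 0, -20], "turn": 0}, {"slide": [0, 0, -25], "turn": 0}, {"slide": [0, 0, -30], "turn": 0}, {"slide": [0, 0, -15], "turn": 0}, {"slide": [0, 0, 0], "turn": 0}], claw=0.3)

```text
t: 20.2
position: [0.5372, -0.2298, 0.3445]
tcp_rot: [1.925, 2.475, 0.001]
contact_force: [0.8, -1.1, -1.2]
gripper_width: 0.0402
grasp_force: 20.0
```

Emit:
arm_command(moves=[{"slide": [0, 0, 0], "turn": 7.9}, {"slide": [0, 0, 0], "turn": 7.9}, {"slide": [0, 0, 0], "turn": 7.9}, {"slide": [0, 0, 0], "turn": 7.85}, {"slide": [20, -8, 0], "turn": 0}, {"slide": [40, -16, 0], "turn": 0}, {"slide": [45, -18, 0], "turn": 0}, {"slide": [45, -18, 0], "turn": 0}, {"slide": [45, -18, 0], "turn": 0}, {"slide": [45, -18, 0], "turn": 0}])

```text
t: 21.2
position: [0.5155, 0.0299, 0.3391]
tcp_rot: [-2.529, -1.86, 0.004]
contact_force: [0.5, 0.3, -0.7]
gripper_width: 0.0399
grasp_force: 20.0
```

Emit:
arm_command(moves=[{"slide": [45, -18, 0], "turn": 0}, {"slide": [45, -18, 0], "turn": 0}, {"slide": [35, -14, 0], "turn": 0}, {"slide": [23, -7, 0], "turn": 0}, {"slide": [0, 0, 5], "turn": 0}, {"slide": [0, 0, 5], "turn": 0}, {"slide": [0, 0, 0], "turn": 0}, {"slide": [0, 0, 0], "turn": 0}])

```text
t: 22.0
position: [0.5061, 0.1852, 0.3303]
tcp_rot: [-2.532, -1.86, 0.003]
contact_force: [0.1, 0.0, -0.8]
gripper_width: 0.0398
grasp_force: 20.0
```

```bash
python3 - <<'E'
from chk import *
plan(r.read_state(),jigp(.001),.2402,JA-np.pi/2); chk()
E
```

```text
tilt [-1.5e-03 -7.0e-04 -1.0e+00] turn -0.1 slide after turn [ 2.8 -0.5 90.1] before [ 2.8 -0.5 90.1]
{'t': np.float64(22.0), 'position': array([0.5061, 0.1852, 0.3303]), 'contact_force': array([ 0.0548,  0.0245, -0.7861]), 'gripper_width': np.float64(0.0398), 'grasp_force': np.float64(19.9999)}
blob 309 face x 21.7 zmax 69.8 top 108 [[13.9, -22.9, 62.5], [27.4, -3.2, 66.0], [40.8, 17.5, 68.9]]
```

Emit:
arm_command(moves=[{"slide": [0.8, -0.4, 20], "turn": 0}, {"slide": [0, 0, 25], "turn": 0}, {"slide": [0, 0, 25], "turn": 0}, {"slide": [0, 0, 12], "turn": 0}, {"slide": [0, 0, 6], "turn": 0}, {"slide": [0, 0, 3], "turn": 0}, {"slide": [0, 0, 1], "turn": 0}, {"slide": [0, 0, 0], "turn": 0}, {"slide": [0, 0, 0], "turn": 0}])

```text
t: 22.95
position: [0.5063, 0.1874, 0.2403]
tcp_rot: [2.529, 1.862, 0.003]
contact_force: [-0.2, -0.1, -1.9]
gripper_width: 0.0399
grasp_force: 20.0
```

```bash
python3 - <<'E'
from chk import *
plan(r.read_state(),jigp(.001),.2398,JA-np.pi/2)
E
```

```text
tilt [ 2.e-03  6.e-04 -1.e+00] turn 0.01 slide after turn [ 0.5 -0.1  0.5] before [ 0.5 -0.1  0.5]
{'t': np.float64(22.95), 'position': array([0.5063, 0.1874, 0.2403]), 'contact_force': array([-0.238 , -0.1337, -1.946 ]), 'gripper_width': np.float64(0.0399), 'grasp_force': np.float64(19.9999)}
```

Emit:
arm_command(moves=[{"slide": [0, 0, 0.4], "turn": 0}, {"slide": [0, 0, 0], "turn": 0}, {"slide": [0, 0, 0], "turn": 0}])

```text
t: 23.25
position: [0.5062, 0.1874, 0.2401]
tcp_rot: [2.529, 1.862, 0.003]
contact_force: [-1.2, -0.6, 5.1]
gripper_width: 0.0396
grasp_force: 20.0
```

Emit:
arm_command(moves=[{"slide": [0, 0, 0], "turn": 0}, {"slide": [0, 0, 0], "turn": 0}, {"slide": [0, 0, 0], "turn": 0}, {"slide": [0, 0, 0], "turn": 0}, {"slide": [0, 0, -15], "turn": 0}, {"slide": [0, 0, -35], "turn": 0}, {"slide": [0, 0, -35], "turn": 0}, {"slide": [0, 0, -15], "turn": 0}, {"slide": [0, 0, 0], "turn": 0}], claw=0.65)

```text
t: 24.15
position: [0.5065, 0.1874, 0.3415]
tcp_rot: [2.528, 1.861, 0.008]
contact_force: [-0.9, -0.5, 0.3]
gripper_width: 0.061
grasp_force: 0.0
```

Emit:
arm_command(moves=[{"slide": [-20, 0, 0], "turn": 0}, {"slide": [-30, 0, 0], "turn": 0}, {"slide": [-25, 0, 0], "turn": 0}, {"slide": [-13, 0, 0], "turn": 0}, {"slide": [0, 0, 0], "turn": 0}, {"slide": [0, 0, 0], "turn": 0}, {"slide": [0, 0, 0], "turn": 0}])

```text
t: 24.85
position: [0.48, 0.104, 0.3383]
tcp_rot: [-2.529, -1.863, 0.0]
contact_force: [-0.7, 0.1, 0.2]
gripper_width: 0.0608
grasp_force: 0.0
```

```bash
python3 - <<'E'
from chk import *
plan(r.read_state(),jigp(-.0885),.252,JA-np.pi/2); chk()
s=load("last.npz"); cv2.imwrite("pics/p3.png",cv2.resize(s["color"][130:230,300:410],(550,500),interpolation=cv2.INTER_CUBIC))
E
```

```text
tilt [-5.e-04  6.e-04 -1.e+00] turn 0.05 slide after turn [-1.5  0.2 86.3] before [-1.5  0.2 86.3]
{'t': np.float64(24.85), 'position': array([0.48  , 0.104 , 0.3383]), 'contact_force': array([-0.7235,  0.128 ,  0.2264]), 'gripper_width': np.float64(0.0608), 'grasp_force': np.float64(0.0)}
blob 456 face x 14.2 zmax 68.9 top 166 [[-4.0, -20.8, 62.7], [18.1, -2.2, 65.5], [40.3, 18.8, 68.4]]
blob 25 face x -46.1 zmax 37.8 top 0 0
```

View pics/p3.png

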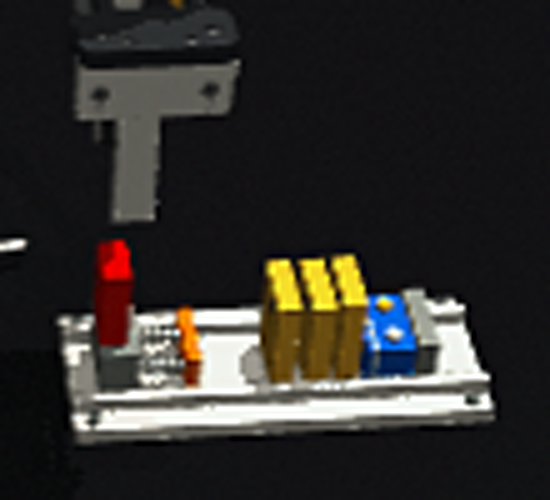

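All three shims stand upright at crop pixels (283,320), (318,320) and (350,315), and the gripper is above the red handle at (115,285). I'll descend and pinch the handle.

Emit:
arm_command(moves=[{"slide": [-1, 0, 20], "turn": 0}, {"slide": [0, 0, 25], "turn": 0}, {"slide": [0, 0, 20], "turn": 0}, {"slide": [0, 0, 15], "turn": 0}, {"slide": [0, 0, 6], "turn": 0}, {"slide": [0, 0, 0], "turn": 0}, {"slide": [0, 0, 0], "turn": 0}])

```text
t: 25.6
position: [0.4799, 0.1026, 0.2536]
tcp_rot: [2.529, 1.863, 0.002]
contact_force: [0.6, -0.2, 0.6]
gripper_width: 0.0611
grasp_force: 0.0
```

Emit:
arm_command(moves=[{"slide": [0, 0, 0], "turn": 0}, {"slide": [0, 0, 0], "turn": 0}, {"slide": [0, 0, 0], "turn": 0}, {"slide": [0, 0, 0], "turn": 0}, {"slide": [0, 0, 0], "turn": 0}, {"slide": [0, 0, 0], "turn": 0}], claw=0.15, squeeze=50)

```text
t: 26.2
position: [0.4791, 0.1024, 0.2531]
tcp_rot: [-2.529, -1.862, 0.001]
contact_force: [-4.9, 1.4, 3.9]
gripper_width: 0.0298
grasp_force: 50.0
```

Emit:
arm_command(moves=[{"slide": [2, 0, 0], "turn": 0}, {"slide": [3, 0, 0], "turn": 0}, {"slide": [4, 0, 0], "turn": 0}, {"slide": [4, 0, 0], "turn": 0}, {"slide": [4, 0, 0], "turn": 0}, {"slide": [4, 0, 0], "turn": 0}, {"slide": [4, 0, 0], "turn": 0}, {"slide": [3, 0, 0], "turn": 0}, {"slide": [2, 0, 0], "turn": 0}, {"slide": [0, 0, 0], "turn": 0}])

```text
t: 27.2
position: [0.4879, 0.1308, 0.2531]
tcp_rot: [-2.53, -1.862, 0.004]
contact_force: [-5.7, -1.5, 5.0]
gripper_width: 0.0297
grasp_force: 50.0
```

```bash
python3 - <<'E'
from chk import *
plan(r.read_state(),jigp(-.026),.252,JA-np.pi/2); chk()
E
```

```text
tilt [-0.002  -0.0011 -1.    ] turn 0.01 slide after turn [33.   0.6  1. ] before [33.   0.6  1. ]
{'t': np.float64(27.2), 'position': array([0.4879, 0.1308, 0.2531]), 'contact_force': array([-5.7499, -1.5077,  4.9839]), 'gripper_width': np.float64(0.0297), 'grasp_force': np.float64(49.9995)}
blob 478 face x 13.7 zmax 69.8 top 164 [[-3.7, -23.0, 62.8], [18.6, -3.2, 65.8], [40.2, 17.3, 68.8]]
```

Emit:
arm_command(moves=[{"slide": [2, -0.3, 0], "turn": 0}, {"slide": [2, -0.3, 0], "turn": 0}, {"slide": [2, -0.2, 0], "turn": 0}, {"slide": [2, 0, 0], "turn": 0}, {"slide": [2, 0, 0], "turn": 0}, {"slide": [2, 0, 0], "turn": 0}, {"slide": [2, 0, 0], "turn": 0}, {"slide": [2, 0, 0], "turn": 0}, {"slide": [2, 0, 0], "turn": 0}, {"slide": [2, 0, 0], "turn": 0}])

```text
t: 28.25
position: [0.4934, 0.1492, 0.2531]
tcp_rot: [2.529, 1.861, -0.005]
contact_force: [-4.1, -6.2, 6.4]
gripper_width: 0.0296
grasp_force: 50.0
```

```bash
python3 - <<'E'
from chk import *
plan(r.read_state(),jigp(-.026),.252,JA-np.pi/2); chk()
E
```

```text
tilt [-0.0014 -0.0033 -1.    ] turn -0.02 slide after turn [13.8  0.8  1. ] before [13.8  0.8  1. ]
{'t': np.float64(28.25), 'position': array([0.4934, 0.1492, 0.2531]), 'contact_force': array([-4.0601, -6.2492,  6.3707]), 'gripper_width': np.float64(0.0296), 'grasp_force': np.float64(49.9982)}
blob 373 face x 18.9 zmax 70.8 top 158 [[5.6, -21.5, 62.5], [23.0, -2.9, 66.0], [40.0, 17.5, 68.7]]
```

Emit:
arm_command(moves=[{"slide": [1.5, 0, 0], "turn": 0}, {"slide": [1.5, 0, 0], "turn": 0}, {"slide": [1.5, 0, 0], "turn": 0}, {"slide": [1.5, 0, 0], "turn": 0}, {"slide": [1.5, 0, 0], "turn": 0}, {"slide": [1.5, 0, 0], "turn": 0}, {"slide": [1.5, 0, 0], "turn": 0}, {"slide": [1.5, 0, 0], "turn": 0}, {"slide": [1, 0, 0], "turn": 0}, {"slide": [0, 0, 0], "turn": 0}])

```text
t: 29.3
position: [0.4971, 0.1611, 0.2531]
tcp_rot: [2.529, 1.86, -0.007]
contact_force: [-5.5, -8.3, 6.1]
gripper_width: 0.0295
grasp_force: 50.0
```

Emit:
arm_command(moves=[{"slide": [1, 0, 0], "turn": 0}, {"slide": [0, 0, 0], "turn": 0}, {"slide": [1, 0, 0], "turn": 0}, {"slide": [0, 0, 0], "turn": 0}, {"slide": [0, 0, 0], "turn": 0}])

```text
t: 29.8
position: [0.4976, 0.1628, 0.2531]
tcp_rot: [2.528, 1.86, -0.008]
contact_force: [-6.4, -9.0, 6.1]
gripper_width: 0.0298
grasp_force: 50.0
```

Emit:
arm_command(moves=[{"slide": [1, 0, 0], "turn": 0}, {"slide": [0, 0, 0], "turn": 0}, {"slide": [0, 0, 0], "turn": 0}])

```text
t: 30.1
position: [0.4978, 0.1633, 0.2531]
tcp_rot: [2.528, 1.859, -0.01]
contact_force: [-7.3, -11.0, 8.1]
gripper_width: 0.0294
grasp_force: 50.0
```

```bash
python3 - <<'E'
from chk import *
plan(r.read_state(),jigp(-.026),.252,JA-np.pi/2); chk()
E
```

```text
tilt [-0.0029 -0.0072 -1.    ] turn -0.04 slide after turn [-0.9  0.8  1.1] before [-0.9  0.8  1.1]
{'t': np.float64(30.1), 'position': array([0.4978, 0.1633, 0.2531]), 'contact_force': array([ -7.3363, -10.9939,   8.0783]), 'gripper_width': np.float64(0.0294), 'grasp_force': np.float64(49.9987)}
blob 364 face x 23.8 zmax 70.3 top 152 [[9.9, -21.5, 62.9], [27.0, -3.2, 66.0], [43.9, 17.6, 69.0]]
```

Emit:
arm_command(moves=[{"slide": [1, 0, 0], "turn": 0}, {"slide": [1, 0, 0], "turn": 0}, {"slide": [0, 0, 0], "turn": 0}, {"slide": [0, 0, 0], "turn": 0}, {"slide": [0, 0, 0], "turn": 0}])

```text
t: 30.65
position: [0.4981, 0.1641, 0.253]
tcp_rot: [2.526, 1.857, -0.016]
contact_force: [-7.9, -14.2, 8.5]
gripper_width: 0.0293
grasp_force: 50.0
```

```bash
python3 - <<'E'
from chk import *
plan(r.read_state(),jigp(-.026),.252,JA-np.pi/2); chk()
s=load("last.npz"); cv2.imwrite("pics/p4.png",cv2.resize(s["color"][130:230,300:410],(550,500),interpolation=cv2.INTER_CUBIC))
E
```

```text
tilt [-0.0044 -0.0109 -0.9999] turn -0.06 slide after turn [-1.8  0.7  1.1] before [-1.8  0.7  1.1]
{'t': np.float64(30.65), 'position': array([0.4981, 0.1641, 0.253 ]), 'contact_force': array([ -7.88  , -14.2202,   8.5003]), 'gripper_width': np.float64(0.0293), 'grasp_force': np.float64(49.9931)}
blob 367 face x 23.8 zmax 70.8 top 158 [[9.7, -21.5, 62.6], [27.1, -3.1, 65.7], [43.8, 17.0, 68.3]]
```

View pics/p4.png

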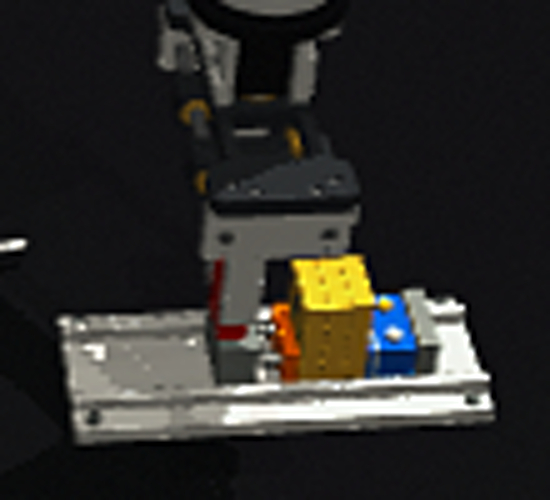

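The picture shows the three-shim stack tight between pad (285,345) and cell (390,340), the handle held and no finger touching a shim. The extra 2 mm of push raised the force but barely moved the tool, so the carriage is at its stop. Handing in.

```bash
python3 -c "
from station import r
print(r.close_job())"
```

```text
the job is handed in; nothing more can be done
None
```

I stood three shims in the channel, slid the carriage home to its stop and handed the job in while holding it there; the pad is pushed back about 10 mm by my measurement, and the hand-in returned no verdict.

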